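Fetch the peeler from behind the jars in the condiment caddy

ROBOT

A 6-joint arm with a two-finger parallel gripper is mounted at the origin on a cart in front of the work surface, level with it; the furniture and walls round the work are solid. World frame = base frame: x ahead of the robot, y to its left, z up, the work surface at z = 0. Lengths are in mm, angles in rad, forces in N, time in s.
With the tool pointing down it reaches from about 350 to 975 mm from the base axis. Payload 4.9 kg.
Tool frame: the origin (TCP) lies at the very end of the fingers, on their centre line; the grasp point (between the pads) lies 19 mm behind it; z points along the fingers, y is the line along which they close (so a half turn about z gives the same grasp; the last joint's range is limited). The gripper opens to 85 mm and grips with 20 to 120 N. Pads are 22 mm wide; open, the fingers measure 114 mm over their backs; the gripper's body (76 mm by 85 mm) begins 54 mm behind the grasp point. The pads swing forward as they close: fully open they stand 13 mm farther back than shut.
Start: joints at [-1.428, 0.053, 1.613, -0, 1.476, -0.119], TCP at [161.758, -603.685, 231.304] pointing down, gripper open.
Joint ranges: [-3.01, 3.01], [-1.01, 2.22], [0.06, 2.58], [-1.02, 4.17], [0.09, 2.62], [-3.14, 3.14]. Speed limits (rad/s): [2.57, 2.57, 3.14, 3.14, 3.14, 3.14].

INTERFACE

Orientations are given as [roll, pitch, yaw] about the fixed x, y, z axes, in that order (R = Rz(yaw) Ry(pitch) Rx(roll)).
In Python, from rig import env, imaging, models gives the robot as it stands.
- The arm moves only by the tool servo_tool, never from a script. Its argument "commands" is a list of rows, each a list of 6 numbers: the shift along the tool's x, y, z in mm, then the turn, a rotation vector about the tool's x, y, z in degrees. In form: [[tx, ty, tz, ax, ay, az], ...]. A call has 1 to 10 rows; each row shifts and turns the commanded pose from where the row before left it, along the tool's axes as they then stand; what a row does not reach is not made up. A row lasts 1/10 s, in which the tool goes at most 50 mm and 8.59 degrees, less where a joint would pass 70% of its speed; a pose out of reach is approached as far as the arm can. A call with a gripper value outside its range is refused whole. "fingers" is the closure, from 0 (fully open) to 1 (shut), set as the call begins (left out, the last holds). The fingers move at their own pace and stop on an object; "squeeze" is the grip in N (left out, the last holds). Time passes only in rows, so rows that do not move let the fingers close. It gives the time, the measured TCP pose, the force, the opening and the grip force at its end, in the units of the state.
- env.get_state(): the state, without advancing time (a new reading comes with each control period).
- imaging.snapshot(name): name is "scene" or "top"; returns (picture, depth): 420x560x3 uint8, red, green, blue; 420x560 float32, mm along the optical axis (not along the pixel's ray), 0 where there is no reading.
- imaging.camera_params(name): a dict with "mtx" (3x3 intrinsics, pixels), "k1" (the pictures are not rectified: a ray, as slopes to the right and down, at radius r is drawn at 1 + k1 r^2 times it, then the intrinsics apply), "R" (3x3) and "t" (3): a world point X has camera coordinates R X + t. Camera axes: x right, y down, z forward; pixel columns grow to the right and rows downward; lengths in mm; the calibration is good to about 2 mm. A picture is of the moment at which its call begins. camera_params takes no time and is no camera call.
- env.hand_in(): hands the job in; it is judged then, once.
Trained networks look in the newest picture that a camera, given by its name, has taken for a name from the list of things; names that differ only in an ending like _2 or _b are one class to them, and where a whole thing is asked for, a point or a joint stands for the part that bears it (a point fixed in the world has none). Each returns a list of dicts, best first, with "confidence" (0 to 1); they miss things now and then, are a little off and sometimes report something else, mostly with a low value. They report only what shows in the picture. A call takes as long as a camera call.
- models.cut_out(thing, camera): "mask" (420x560 bool, what is visible of it) and "extent" ([centre column, centre row, width, height] in pixels, round what is visible of it).
The state is a dict: "t": time; "qpos": joint angles; "joint_vel": joint speeds; "joint_efforts": joint torques, N m; "ee_pos": TCP position; "orientation": TCP orientation; "force": force on the tool from outside, world axes, zero at the start; "wrist_torque": the same for the moment, N m; "finger_gap": finger opening in mm; "gripper_force": force on a finger pad.
Only numpy, scipy, OpenCV 4.12 (cv2) and the standard library are available. Lean on these libraries where they do the work, as an engineer would, in place of code of your own. Each camera call takes 0.05 s, during which the arm holds its last target. There are 200 camera calls.

TASK

The lemon is waiting to be peeled, but the peeler lies on the rest at the back of the dark wooden condiment caddy, behind the pepper mill, the yellow-lidded jar and the spice jar. Stand all three of them aside, upright on the bare worktop, then fetch the peeler and lay it flat on the near half of the cutting board, straight across the board (parallel to its short sides) and about midway between its long sides. Finally put each of the three back, upright, into the same well of the caddy that it stood in at the start; do not knock anything over, and leave the lemon, the lime and the dark mug where they are.

Things in the scene. Friction and masses are not known exactly. Their poses are not given: they have to be found in the camera images.
- caddy: Dark wooden caddy, fixed, 126 x 292 mm. Origin on the worktop, x to its back (away from the robot), y along its length, z up. Three wells centred at x -39, y -94, 0, 94 mm, each 78 (x) by 90 (y) inside; floor at height 10 mm, walls to 30 mm, end walls to 32, kerb behind to 16. Behind them two cradles hold the peeler: x 15, y -47 and 47 mm, 44 (x) by 12 (y), notch floor at 30 mm, lips to 40 mm.
- pepper_mill: Loose brown wooden pepper mill, 58 mm in diameter, 170 mm tall (body to 122 mm, above it a round head 50 mm wide with a small knob), about 0.18 kg; the head does not turn. Tall: grip it by the head or neck (120 to 150 mm up). Origin at the centre of its underside, z up. At the start it stands in any one of the three wells of the caddy.
- nut_jar: Loose squat glass jar of light brown spread with a yellow lid, 60 mm in diameter (lid 64 mm, from 83 mm up), 94 mm tall, about 0.43 kg. Origin at the centre of its underside, z up. At the start it stands in any one of the three wells.
- spice_jar: Loose slim glass spice jar with a dark green lid, 46 mm in diameter, 106 mm tall, about 0.11 kg. Origin at the centre of its underside, z up. At the start it stands in one of the three wells.
- peeler: Loose peeler, yellow handle, 170 mm long (x, towards the blade), 25 mm wide (y), 18 mm high, about 0.08 kg; grip it across its width at its middle. Origin at the centre of its underside, z up. At the start it lies along the caddy's y in the two cradles, underside 30 mm up, with free space beside and below its middle once the jars are gone; with them in place no gripper fits round it.
- board: Bamboo cutting board, fixed, 426 mm (x) by 288 mm (y), 20 mm thick. Origin at the centre of its underside, on the worktop; x along its long side, away from the robot; its near half has x below 0. Caddy and board lie to the left and right of the robot's middle, either way round; the worktop between them is bare up to 0.75 m from the robot, and at least 130 mm wide.
- lemon: Loose yellow lemon, 83 mm long (x) by 58 mm, lying on the far half of the board; to be left alone. Origin at its underside.
- lime: Loose green lime, 53 mm long (x) by 46 mm by 48 mm high, lying on the far half of the board; to be left alone. Origin at its underside.
- dark_mug: Loose black mug, 88 mm wide, 106 mm tall with a handle, standing at the left edge of the worktop; to be left alone. Origin at its underside.

How it is judged (in metres and radians):
On the way, in this order (a step that is already met when the one before it is completed fails the run):
1. mill, jar and spice jar all stand upright and still on the bare worktop, out of the caddy (height (world z) of pepper_mill between -0.006 and 0.005 m and linear speed of each of pepper_mill, nut_jar, spice_jar below 0.03 m/s and angle between each of pepper_mill, nut_jar, spice_jar's own z axis and vertical below 0.12 rad and height (world z) of nut_jar between -0.006 and 0.005 m and height (world z) of spice_jar between -0.006 and 0.005 m), for 0.2 s.
2. the peeler lies flat across the near half of the board (x of peeler in the frame of board between -0.195 and -0.02 m and y of peeler in the frame of board between -0.055 and 0.055 m and z of peeler in the frame of board between 0.012 and 0.026 m and angle between the x axis of peeler and the y axis of board, either way round below 0.35 rad and linear speed of peeler below 0.03 m/s and angle between peeler's own z axis and vertical below 0.12 rad), for 0.2 s.
At the end, for the whole second after the job is handed in: Peeler flat and still on the board: middle 20-195 mm nearer than the board's, within 55 mm of its lengthwise centre line, within 0.35 rad of straight across. Mill and both jars upright (0.12 rad), still, on the floors of their own wells, within 32 mm of the start. Lemon, lime, mug within 25 mm (all of step 2 and distance of each of pepper_mill, nut_jar, spice_jar from where it was at the start of the episode below 0.032 m and z of each of pepper_mill, nut_jar, spice_jar in the frame of caddy below 0.014 m and linear speed of each of pepper_mill, nut_jar, spice_jar below 0.03 m/s and angle between each of pepper_mill, nut_jar, spice_jar's own z axis and vertical below 0.12 rad and distance of each of lemon, lime, dark_mug from where it was at the start of the episode below 0.025 m); the robot touches nothing.
It fails at once if the mill, the jar or the spice jar was tipped over (angle between any of pepper_mill, nut_jar, spice_jar's own z axis and vertical above 0.7 rad).
It fails at once if the lemon, the lime or the mug was pushed away (distance of any of lemon, lime, dark_mug from where it was at the start of the episode above 0.03 m).
It also fails if it takes over 128 s, if anything falls off the work surface, if the arm or the gripper's body presses on something with over 40 N, if the wrist force passes 120 N, or if a joint passes its speed limit or range.

## Working session

There is one attempt and no reset: what is moved stays moved. The work goes in short steps, Python scripts to look and compute and a tool call to move; the robot and the scene stay as the last step left them, time stands still between calls to the robot, and variables do not carry over. Pictures are saved under pics/ and viewed, at most 14 in all, crops included, and the job is handed in when it is done.

Besides the shell and the picture viewer there is one more tool, called after "Emit:" as name(argument=value, ...), one argument or row to a line, values as JSON. servo_tool: Moves the arm, as the interface text tells. Its arguments: {"type":"object","properties":{"commands":{"type":"array"},"fingers":{"type":"number"},"squeeze":{"type":"number"}},"required":["commands"]}

```bash
mkdir -p pics; ls; cat > h.py <<'E'
import numpy as np, cv2
from rig import env, imaging, models
def cloud(name):
    im,d=imaging.snapshot(name); p=imaging.camera_params(name)
    K=np.array(p["mtx"]);h,w=d.shape
    u,v=np.meshgrid(np.arange(w),np.arange(h))
    pts=np.stack([u,v],-1).reshape(-1,1,2).astype(float)
    n=cv2.undistortPoints(pts,K,np.array([p["k1"],0,0,0,0.]),None,None,None,(3,100,1e-9)).reshape(h,w,2) if False else cv2.undistortPoints(pts,K,np.array([p["k1"],0,0,0.])).reshape(h,w,2)
    c=np.dstack([n*d[...,None],d])
    X=(c-np.array(p["t"]).ravel())@np.array(p["R"])
    X[d<=0]=np.nan
    return im,X
def save(im,f): cv2.imwrite("pics/"+f,cv2.cvtColor(im,cv2.COLOR_RGB2BGR))
E
python3 - <<'E'
from h import *
a,X=cloud("top"); b,Y=cloud("scene"); save(a,"top0.png"); save(b,"scene0.png")
print(env.get_state())
np.savez("c0.npz",a=a,X=X,b=b,Y=Y)
for cam,C in(("top",X),("scene",Y)):
  for n in ["pepper_mill","nut_jar","spice_jar","peeler","caddy","board","lemon","lime","dark_mug"]:
    for r in models.cut_out(n,cam)[:2]:
        P=C[r["mask"]];P=P[~np.isnan(P[:,0])]
        print(cam,n,round(r["confidence"],2),np.round(r["extent"]),len(P),np.round(np.median(P,0)) if len(P) else '',np.round(np.percentile(P,[2,98],0)).tolist() if len(P) else '')
E
```

```text
pics
{'t': 0.1, 'qpos': array([-1.42800161e+00,  5.32896855e-02,  1.61416048e+00, -9.88127865e-06,
        1.47600670e+00, -1.19018020e-01]), 'joint_vel': array([-0.00039954, -0.00155583, -0.00473002,  0.00095593,  0.0006294 ,
       -0.00242745]), 'joint_efforts': array([ 3.05070471e-04, -3.94904387e+01, -3.71362996e+01, -2.30748556e-04,
        3.92031128e-03, -8.14605727e-06]), 'ee_pos': array([ 161.67551786, -603.13956556,  230.18441762]), 'orientation': array([-3.13974047e+00, -2.11584641e-04,  2.61813489e-01]), 'force': array([ 0.24058149, -0.85248114, -0.49226143]), 'wrist_torque': array([ 0.02779309,  0.03407102, -0.03787213]), 'gripper_force': 0.0, 'finger_gap': 85.58074709048607}
top pepper_mill 0.62 [404. 237.  27.  20.] 489 [ 509. -253.  153.] [[489.0, -283.0, 22.0], [534.0, -240.0, 179.0]]
top nut_jar 0.94 [436. 239.  28.  27.] 572 [ 513. -353.  103.] [[486.0, -389.0, 20.0], [544.0, -331.0, 109.0]]
top spice_jar 0.72 [395. 221.  54.  11.] 338 [ 565. -275.   45.] [[555.0, -333.0, 30.0], [580.0, -183.0, 52.0]]
top spice_jar 0.6 [371. 240.  19.  23.] 303 [ 505. -164.  115.]
[... 754 characters left out ...]
.0, 27.0], [634.0, 589.0, 108.0]]
scene pepper_mill 0.79 [329. 240.  10.  44.] 402 [ 510. -286.   78.] [[183.0, -633.0, 2.0], [637.0, -163.0, 465.0]]
scene nut_jar 0.75 [347. 259.  25.  38.] 720 [ 503. -376.   78.] [[485.0, -394.0, 14.0], [541.0, -337.0, 106.0]]
scene peeler 0.39 [337. 244.   5.   5.] 34 [ 562. -263.   44.] [[554.0, -274.0, 26.0], [587.0, -234.0, 48.0]]
scene caddy 0.93 [330. 268.  93.  48.] 652 [ 511. -380.   14.] [[470.0, -413.0, 1.0], [595.0, -267.0, 33.0]]
scene board 0.91 [226. 201.  47.  45.] 1312 [424. 209.  19.] [[355.0, 101.0, 2.0], [508.0, 383.0, 25.0]]
scene dark_mug 0.32 [346. 260.  24.  38.] 726 [ 503. -376.   76.] [[485.0, -394.0, 13.0], [541.0, -337.0, 106.0]]
```

View pics/top0.png

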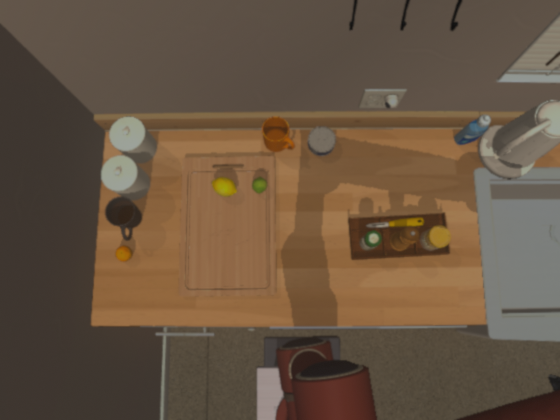

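View pics/scene0.png

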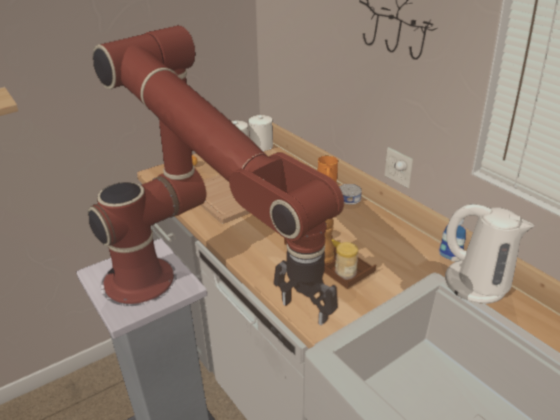

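```bash
python3 - <<'E'
from h import *
z=np.load("c0.npz");X=z["X"]
P=X.reshape(-1,3);P=P[~np.isnan(P[:,0])]
def box(x0,x1,y0,y1,z0,z1):
    return P[(P[:,0]>x0)&(P[:,0]<x1)&(P[:,1]>y0)&(P[:,1]<y1)&(P[:,2]>z0)&(P[:,2]<z1)]
for n,b in dict(mill=(470,550,-300,-210,140,185),nut=(470,560,-410,-310,92,115),spice=(470,550,-210,-120,100,130),peel=(535,600,-360,-160,38,60),board=(330,800,90,410,12,28),cad=(440,620,-430,-90,22,40)).items():
    Q=box(*b)
    c,(r)=cv2.minEnclosingCircle(Q[:,:2].astype(np.float32))
    print(n,len(Q),np.median(Q,0).round(1),Q.mean(0).round(1),Q.min(0).round(),Q.max(0).round(),"circ",np.round(c,1),round(r,1),"rect",cv2.minAreaRect(Q[:,:2].astype(np.float32)))
E
```

```text
mill 278 [ 512.3 -259.9  163.4] [ 512.6 -260.8  162.7] [ 490. -289.  141.] [ 538. -240.  184.] circ [ 514.2 -264.5] 25.3 rect ((513.712158203125, -264.57501220703125), (50.05675506591797, 47.0031852722168), 87.01541137695312)
nut 403 [ 515.8 -359.8  104.2] [ 516.  -360.   103.9] [ 485. -393.   93.] [ 548. -330.  112.] circ [ 517.2 -360.2] 32.5 rect ((516.5792236328125, -360.6184387207031), (60.158267974853516, 61.897239685058594), 39.49457931518555)
spice 210 [ 509.6 -169.5  116.4] [ 509.1 -169.7  115.9] [ 487. -191.  100.] [ 533. -149.  124.] circ [ 510.2 -170.1] 22.9 rect ((509.6195373535156, -170.65966796875), (42.89603042602539, 42.22553634643555), 39.793277740478516)
peel 299 [ 565.8 -284.2   45.4] [ 566.5 -281.6   45.3] [ 535. -341.   38.] [ 588. -170.   57.] circ [ 547.7 -255.4] 86.1 rect ((561.6298217773438, -255.26409912109375), (52.333744049072266, 170.3842010498047), 0.5725312829017639)
board 12463 [549.1 247.   20.7] [555.4 248.1  20.6] [354. 101.  12.] [785. 395.  28.] circ [568.3 246.4] 254.3 rect ((569.9046630859375, 248.0667724609375), (429.10516357421875, 290.11492919921875), 0.7021964192390442)
cad 682 [ 504.4 -228.4   30.7] [ 515.6 -250.9   30.8] [ 462. -414.   22.] [ 599. -118.   40.] circ [ 530.2 -266.2] 157.1 rect ((529.2268676757812, -266.5898742675781), (124.97504425048828, 291.8516845703125), 2.9263594150543213)
```

The top view shows the caddy on the right (cols 350–450, rows 213–258). From left to right it holds the spice jar (371,240), the mill (404,237) and the nut jar (436,239), with the peeler behind at (395,222). The board is on the left (cols 183–275), with the lemon at (225,187), the lime at (260,185) and the mug at (124,215). The scene view agrees with this. I'll start with the mill.

Emit:
servo_tool(
  commands=[
    [0,0,-20,0,0,7.5],
    [0,0,-20,0,0,7.5],
    [25,-24,0,0,0,0],
    [25,-24,0,0,0,0],
    [25,-24,0,0,0,0],
    [25,-24,0,0,0,0],
    [25,-24,0,0,0,0],
    [25,-24,0,0,0,0],
    [25,-24,0,0,0,0],
    [25,-24,0,0,0,0],
  ],
  fingers=0,
)

```text
t: 2.0
ee_pos: [362.6, -410.6, 271.5]
orientation: [3.141, -0.0, -0.0]
force: [0.3, 0.2, 0.3]
finger_gap: 85.3
gripper_force: 0.0
```

Emit:
servo_tool(
  commands=[
    [25,-24,0,0,0,0],
    [25,-24,0,0,0,0],
    [25,-24,0,0,0,0],
    [25,-24,0,0,0,0],
    [25,-24,0,0,0,0],
    [25,-24,0,0,0,0],
    [0,0,0,0,0,0],
    [0,0,0,0,0,0],
  ],
)

```text
t: 2.8
ee_pos: [511.9, -267.3, 271.2]
orientation: [3.141, 0.001, 0.001]
force: [0.5, -0.4, -1.2]
finger_gap: 85.6
gripper_force: 0.0
```

Emit:
servo_tool(
  commands=[
    [2,-2,25,0,0,0],
    [0,0,30,0,0,0],
    [0,0,30,0,0,0],
    [0,0,30,0,0,0],
    [0,0,20,0,0,0],
    [0,0,11,0,0,0],
    [0,0,0,0,0,0],
    [0,0,0,0,0,0],
  ],
)

```text
t: 3.6
ee_pos: [514.0, -266.6, 126.4]
orientation: [3.141, -0.001, -0.001]
force: [0.2, -0.5, 0.6]
finger_gap: 85.9
gripper_force: 0.0
```

Emit:
servo_tool(
  commands=[
    [0,0,0,0,0,0],
    [0,0,0,0,0,0],
    [0,0,0,0,0,0],
    [0,0,0,0,0,0],
    [0,0,0,0,0,0],
    [0,0,0,0,0,0],
    [0,0,0,0,0,0],
    [0,0,0,0,0,0],
    [0,0,0,0,0,0],
    [0,0,0,0,0,0],
  ],
  fingers=1,
  squeeze=50,
)

```text
t: 4.6
ee_pos: [514.7, -266.2, 127.1]
orientation: [3.14, -0.002, 0.0]
force: [-1.4, 0.6, 6.9]
finger_gap: 46.9
gripper_force: 51.2
```

Emit:
servo_tool(
  commands=[
    [0,0,-10,0,0,0],
    [0,0,-20,0,0,0],
    [0,0,-25,0,0,0],
    [0,0,-30,0,0,0],
    [0,0,-30,0,0,0],
    [0,0,-20,0,0,0],
    [0,0,-5,0,0,0],
    [0,0,0,0,0,0],
  ],
)

```text
t: 5.4
ee_pos: [513.8, -265.7, 265.6]
orientation: [3.141, -0.001, 0.0]
force: [-0.2, -0.7, -2.8]
finger_gap: 46.7
gripper_force: 51.7
```

Emit:
servo_tool(
  commands=[
    [6,-12,0,0,0,0],
    [12,-24,0,0,0,0],
    [15,-30,0,0,0,0],
    [15,-30,0,0,0,0],
    [15,-30,0,0,0,0],
    [15,-30,0,0,0,0],
    [15,-30,0,0,0,0],
    [15,-30,0,0,0,0],
    [12,-24,0,0,0,0],
    [6,-16,0,0,0,0],
  ],
)

```text
t: 6.4
ee_pos: [639.4, -6.8, 262.7]
orientation: [-3.14, 0.004, 0.002]
force: [-0.4, 0.3, -1.7]
finger_gap: 46.9
gripper_force: 51.8
```

Emit:
servo_tool(
  commands=[
    [0,0,10,0,0,0],
    [0,0,25,0,0,0],
    [0,0,30,0,0,0],
    [0,0,30,0,0,0],
    [0,0,25,0,0,0],
    [0,0,15,0,0,0],
    [0,0,7,0,0,0],
    [0,0,0,0,0,0],
  ],
)

```text
t: 7.2
ee_pos: [639.0, -10.0, 122.2]
orientation: [-3.141, 0.002, -0.001]
force: [-0.3, 0.2, -1.0]
finger_gap: 46.7
gripper_force: 51.8
```

Emit:
servo_tool(
  commands=[
    [0,0,2,0,0,0],
    [0,0,2,0,0,0],
    [0,0,1,0,0,0],
    [0,0,1,0,0,0],
    [0,0,0,0,0,0],
    [0,0,0,0,0,0],
  ],
)

```text
t: 7.8
ee_pos: [639.8, -9.7, 117.5]
orientation: [3.142, -0.0, 0.0]
force: [0.6, 0.2, -2.2]
finger_gap: 46.8
gripper_force: 51.8
```

Emit:
servo_tool(
  commands=[
    [0,0,1,0,0,0],
    [0,0,1,0,0,0],
    [0,0,0,0,0,0],
    [0,0,0,0,0,0],
  ],
)

```text
t: 8.2
ee_pos: [640.9, -9.6, 117.2]
orientation: [3.142, -0.003, 0.0]
force: [-1.0, 0.4, 5.7]
finger_gap: 46.7
gripper_force: 52.4
```

Emit:
servo_tool(
  commands=[
    [0,0,0,0,0,0],
    [0,0,0,0,0,0],
    [0,0,0,0,0,0],
    [0,0,0,0,0,0],
    [0,0,0,0,0,0],
    [0,0,0,0,0,0],
    [0,0,0,0,0,0],
    [0,0,0,0,0,0],
  ],
  fingers=0,
)

```text
t: 9.0
ee_pos: [639.8, -9.7, 115.3]
orientation: [3.142, 0.0, -0.0]
force: [0.2, 0.3, 0.0]
finger_gap: 85.3
gripper_force: 0.0
```

Emit:
servo_tool(
  commands=[
    [0,0,-15,0,0,0],
    [0,0,-30,0,0,0],
    [0,0,-35,0,0,0],
    [0,0,-20,0,0,0],
    [-7,20,0,0,0,0],
    [-12,35,0,0,0,0],
    [-12,35,0,0,0,0],
    [-12,35,0,0,0,0],
    [-12,35,0,0,0,0],
    [-12,35,0,0,0,0],
  ],
)

```text
t: 10.0
ee_pos: [572.4, -206.1, 217.0]
orientation: [3.141, -0.002, 0.0]
force: [0.0, 0.0, -0.2]
finger_gap: 85.2
gripper_force: 0.0
```

Emit:
servo_tool(
  commands=[
    [-12,35,0,0,0,0],
    [-12,35,0,0,0,0],
    [-12,35,0,0,0,0],
    [-12,30,0,0,0,0],
    [-12,20,0,0,0,0],
    [-7,0,0,0,0,0],
    [0,0,0,0,0,0],
    [0,0,0,0,0,0],
  ],
)

```text
t: 10.8
ee_pos: [506.2, -358.9, 215.9]
orientation: [3.142, -0.001, 0.001]
force: [0.7, 0.3, 0.8]
finger_gap: 85.7
gripper_force: 0.0
```

Emit:
servo_tool(
  commands=[
    [11,1,20,0,0,0],
    [0,0,30,0,0,0],
    [0,0,30,0,0,0],
    [0,0,30,0,0,0],
    [0,0,30,0,0,0],
    [0,0,16,0,0,0],
    [0,0,10,0,0,0],
    [0,0,0,0,0,0],
    [0,0,0,0,0,0],
  ],
)

```text
t: 11.7
ee_pos: [517.7, -361.1, 50.8]
orientation: [3.14, -0.002, 0.0]
force: [0.6, -1.1, 0.4]
finger_gap: 85.3
gripper_force: 0.0
```

Emit:
servo_tool(
  commands=[
    [0,0,0,0,0,0],
    [0,0,0,0,0,0],
    [0,0,0,0,0,0],
    [0,0,0,0,0,0],
    [0,0,0,0,0,0],
    [0,0,0,0,0,0],
    [0,0,0,0,0,0],
    [0,0,0,0,0,0],
  ],
  fingers=1,
  squeeze=70,
)

```text
t: 12.5
ee_pos: [518.0, -361.6, 51.9]
orientation: [3.14, -0.003, -0.0]
force: [-0.7, 1.9, 5.4]
finger_gap: 61.8
gripper_force: 76.6
```

Emit:
servo_tool(
  commands=[
    [0,0,-10,0,0,0],
    [0,0,-20,0,0,0],
    [0,0,-30,0,0,0],
    [0,0,-35,0,0,0],
    [0,0,-25,0,0,0],
    [0,0,-10,0,0,0],
    [0,-15,0,0,0,0],
    [0,-26,0,0,0,0],
    [0,-35,0,0,0,0],
    [0,-35,0,0,0,0],
  ],
)

```text
t: 13.5
ee_pos: [515.1, -247.1, 176.2]
orientation: [-3.138, 0.004, -0.001]
force: [0.8, 0.8, -4.5]
finger_gap: 61.4
gripper_force: 77.2
```

Emit:
servo_tool(
  commands=[
    [1,-35,0,0,0,0],
    [1,-35,0,0,0,0],
    [1,-35,0,0,0,0],
    [1,-35,0,0,0,0],
    [1,-35,0,0,0,0],
    [1,-30,0,0,0,0],
    [1,-20,0,0,0,0],
    [0,-15,0,0,0,0],
    [0,0,0,0,0,0],
    [0,0,0,0,0,0],
  ],
)

```text
t: 14.5
ee_pos: [523.0, -9.6, 178.2]
orientation: [3.141, 0.002, 0.001]
force: [1.1, 0.2, -4.4]
finger_gap: 61.3
gripper_force: 77.3
```

Emit:
servo_tool(
  commands=[
    [0,0,10,0,0,0],
    [0,0,25,0,0,0],
    [0,0,30,0,0,0],
    [0,0,30,0,0,0],
    [0,0,25,0,0,0],
    [0,0,10,0,0,0],
    [0,0,4,0,0,0],
    [0,0,0,0,0,0],
  ],
)

```text
t: 15.3
ee_pos: [524.0, -10.1, 45.5]
orientation: [3.142, -0.0, -0.001]
force: [-0.0, -0.3, -4.1]
finger_gap: 61.0
gripper_force: 77.4
```

Emit:
servo_tool(
  commands=[
    [0,0,2,0,0,0],
    [0,0,2,0,0,0],
    [0,0,1,0,0,0],
    [0,0,0.5,0,0,0],
    [0,0,0,0,0,0],
    [0,0,0,0,0,0],
  ],
)

```text
t: 15.9
ee_pos: [524.8, -9.8, 41.9]
orientation: [3.141, -0.002, 0.0]
force: [-2.6, 0.9, 5.9]
finger_gap: 61.5
gripper_force: 77.9
```

Emit:
servo_tool(
  commands=[
    [0,0,0,0,0,0],
    [0,0,0,0,0,0],
    [0,0,0,0,0,0],
    [0,0,0,0,0,0],
    [0,0,0,0,0,0],
    [0,0,0,0,0,0],
    [0,0,-10,0,0,0],
    [0,0,-25,0,0,0],
    [0,0,-30,0,0,0],
    [0,0,-35,0,0,0],
  ],
  fingers=0,
)

```text
t: 16.9
ee_pos: [523.0, -9.6, 140.6]
orientation: [-3.141, 0.002, -0.0]
force: [0.9, -0.1, -0.2]
finger_gap: 85.3
gripper_force: 0.0
```

Emit:
servo_tool(
  commands=[
    [0,0,-35,0,0,0],
    [0,15,-15,0,0,0],
    [-3,30,0,0,0,0],
    [-3,35,0,0,0,0],
    [-3,35,0,0,0,0],
    [-3,30,0,0,0,0],
    [-3,15,0,0,0,0],
    [0,0,0,0,0,0],
    [0,0,0,0,0,0],
  ],
)

```text
t: 17.8
ee_pos: [508.5, -169.3, 189.4]
orientation: [-3.141, 0.001, -0.0]
force: [-0.4, -0.3, 0.7]
finger_gap: 85.1
gripper_force: 0.0
```

Emit:
servo_tool(
  commands=[
    [1,1,20,0,0,0],
    [0,0,30,0,0,0],
    [0,0,30,0,0,0],
    [0,0,30,0,0,0],
    [0,0,16,0,0,0],
    [0,0,8,0,0,0],
    [0,0,0,0,0,0],
    [0,0,0,0,0,0],
  ],
)

```text
t: 18.6
ee_pos: [510.6, -170.4, 56.9]
orientation: [3.141, -0.002, 0.001]
force: [0.7, 0.2, 1.0]
finger_gap: 85.7
gripper_force: 0.0
```

Emit:
servo_tool(
  commands=[
    [0,0,0,0,0,0],
    [0,0,0,0,0,0],
    [0,0,0,0,0,0],
    [0,0,0,0,0,0],
    [0,0,0,0,0,0],
    [0,0,0,0,0,0],
    [0,0,0,0,0,0],
    [0,0,0,0,0,0],
    [0,0,0,0,0,0],
  ],
  fingers=1,
  squeeze=40,
)

```text
t: 19.5
ee_pos: [510.5, -171.0, 57.1]
orientation: [3.141, -0.002, -0.0]
force: [-1.9, 1.3, 5.6]
finger_gap: 44.9
gripper_force: 39.0
```

Emit:
servo_tool(
  commands=[
    [0,0,-10,0,0,0],
    [0,0,-20,0,0,0],
    [0,0,-30,0,0,0],
    [-5,0,-15,0,0,0],
    [-12,-15,0,0,0,0],
    [-18,-30,0,0,0,0],
    [-20,-35,0,0,0,0],
    [-18,-35,0,0,0,0],
    [-12,-30,0,0,0,0],
    [-5,-15,0,0,0,0],
  ],
)

```text
t: 20.5
ee_pos: [417.9, -8.9, 130.1]
orientation: [-3.141, 0.001, 0.002]
force: [0.0, 0.1, -1.3]
finger_gap: 44.8
gripper_force: 38.8
```

Emit:
servo_tool(
  commands=[
    [0,0,10,0,0,0],
    [0,0,20,0,0,0],
    [0,0,25,0,0,0],
    [0,0,15,0,0,0],
    [0,0,8,0,0,0],
    [0,0,2,0,0,0],
    [0,0,2,0,0,0],
    [0,0,0,0,0,0],
    [0,0,0,0,0,0],
  ],
)

```text
t: 21.4
ee_pos: [420.5, -10.9, 49.7]
orientation: [3.141, -0.002, 0.0]
force: [0.6, -0.4, -0.4]
finger_gap: 45.0
gripper_force: 38.8
```

Emit:
servo_tool(
  commands=[
    [0,0,1,0,0,0],
    [0,0,1,0,0,0],
    [0,0,0,0,0,0],
    [0,0,0,0,0,0],
  ],
)

```text
t: 21.8
ee_pos: [420.0, -10.7, 47.1]
orientation: [3.141, -0.001, 0.0]
force: [-0.1, 0.9, -0.4]
finger_gap: 44.7
gripper_force: 38.9
```

Emit:
servo_tool(
  commands=[
    [0,0,1,0,0,0],
    [0,0,1,0,0,0],
    [0,0,0,0,0,0],
    [0,0,0,0,0,0],
  ],
)

```text
t: 22.2
ee_pos: [420.5, -10.8, 47.1]
orientation: [-3.142, 0.0, 0.0]
force: [-6.7, 1.4, 13.5]
finger_gap: 44.8
gripper_force: 40.0
```

Emit:
servo_tool(
  commands=[
    [0,0,-0.5,0,0,0],
    [0,0,0,0,0,0],
    [0,0,0,0,0,0],
    [0,0,0,0,0,0],
    [0,0,0,0,0,0],
    [0,0,0,0,0,0],
    [0,0,-10,0,0,0],
    [0,0,-30,0,0,0],
    [0,0,-40,0,0,0],
    [0,0,-40,0,0,0],
  ],
  fingers=0,
)

```text
t: 23.2
ee_pos: [419.3, -10.6, 167.0]
orientation: [-3.141, 0.0, 0.0]
force: [1.0, -0.5, 0.0]
finger_gap: 85.4
gripper_force: 0.0
```

Emit:
servo_tool(
  commands=[
    [5,20,-20,0,0,0],
    [15,35,0,0,0,0],
    [15,35,0,0,0,0],
    [20,35,0,0,0,0],
    [20,35,0,0,0,0],
    [20,30,0,0,0,0],
    [15,30,0,0,0,0],
    [15,20,0,0,0,0],
    [10,10,0,0,0,0],
    [9,5,0,0,0,0],
  ],
)

```text
t: 24.2
ee_pos: [564.3, -266.8, 185.9]
orientation: [3.141, -0.0, -0.001]
force: [-1.0, -0.2, -0.0]
finger_gap: 85.2
gripper_force: 0.0
```

```bash
python3 - <<'E'
from h import *
print(env.get_state()["qpos"].round(3),env.get_state()["ee_pos"].round(1))
a,X=cloud("top"); save(a,"top1.png")
P=X.reshape(-1,3);P=P[~np.isnan(P[:,0])]
def box(x0,x1,y0,y1,z0,z1):
    return P[(P[:,0]>x0)&(P[:,0]<x1)&(P[:,1]>y0)&(P[:,1]<y1)&(P[:,2]>z0)&(P[:,2]<z1)]
for n,b in dict(mill=(600,690,-60,50,130,175),nut=(480,570,-60,40,82,105),spice=(380,460,-60,40,90,120)).items():
    Q=box(*b)
    if len(Q):
        c,r=cv2.minEnclosingCircle(Q[:,:2].astype(np.float32)); print(n,len(Q),np.round(c,1),r,Q[:,2].max())
E
```

```text
[-0.561  0.082  1.659 -0.     1.4    1.011] [ 564.3 -266.8  185.9]
mill 251 [640.4  -9.3] 24.813751220703125 173.36206605257652
nut 393 [524.5 -11.6] 31.800729751586914 101.02640164712204
spice 220 [421.  -12.4] 23.08555030822754 115.3013495835186
```

View pics/top1.png

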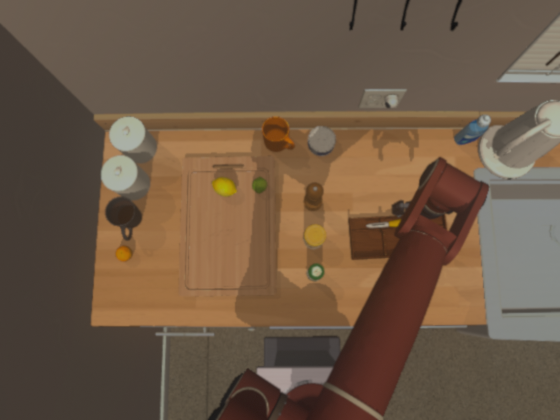

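```bash
python3 - <<'E'
from h import *
X=np.load("c0.npz")["X"];P=X.reshape(-1,3);P=P[~np.isnan(P[:,0])]
Q=P[(P[:,0]>545)&(P[:,0]<585)&(P[:,1]>-360)&(P[:,1]<-150)&(P[:,2]>41.5)&(P[:,2]<53)]
for y in range(-350,-160,20):
    q=Q[abs(Q[:,1]-y)<10]; print(y,len(q),q.min(0).round() if len(q) else '',q.max(0).round() if len(q) else '')
print(cv2.minAreaRect(Q[:,:2].astype(np.float32)))
Q=P[(abs(P[:,1]+217)<6)&(P[:,0]>455)&(P[:,0]<610)]
o=np.argsort(Q[:,0]);print(Q[o][:,[0,2]].round().astype(int).tolist())
E
```

```text
-350 0  
-330 42 [ 557. -337.   43.] [ 582. -320.   52.]
-310 49 [ 557. -319.   42.] [ 585. -300.   51.]
-290 50 [ 555. -300.   42.] [ 579. -281.   52.]
-270 49 [ 555. -280.   42.] [ 576. -261.   53.]
-250 33 [ 557. -259.   42.] [ 573. -241.   51.]
-230 5 [ 558. -238.   42.] [ 570. -226.   44.]
-210 1 [ 583. -212.   42.] [ 583. -212.   42.]
-190 0  
-170 0  
((569.4495849609375, -274.9349365234375), (29.286890029907227, 124.29718780517578), 1.4072223901748657)
[[455, 1], [455, 1], [455, 0], [456, -2], [458, 4], [458, 2], [458, 1], [459, -4], [461, 4], [461, 2], [461, 0], [462, -1], [464, 4], [464, 2], [464, 0], [465, -1], [465, 23], [465, 22], [466, 19], [467, 33], [467, 32], [468, 29], [468, 28], [470, 31], [471, 26], [472, 17], [472, 13], [472, 12], [473, 10], [474, 29], [474, 27], [475, 17], [476, 11], [476, 8], [476, 7], [476, 32], [477, 30], [477, 21], [479, 10], [479, 8], [479, 8], [480, 28], [480, 27], [481, 17], [481, 12], [482, 7], [482, 32], [483, 27], [483, 23], [484, 13], [484, 11], [485, 36], [487, 19], [487, 13], [488, 9], [488, 8], [489, 25], [489, 23], [490, 12], [490
[... 1030 characters left out ...]
], [555, 29], [556, 38], [556, 38], [557, 35], [557, 35], [557, 13], [560, 35], [560, 35], [560, 33], [560, 32], [562, 39], [562, 37], [562, 36], [563, 34], [565, 41], [565, 38], [565, 37], [566, 35], [569, 36], [569, 33], [569, 33], [572, 32], [572, 31], [572, 31], [573, 28], [575, 35], [576, 30], [576, 30], [576, 29], [577, 38], [578, 31], [579, 30], [579, 29], [581, 35], [581, 33], [581, 32], [583, 42], [583, 39], [583, 39], [587, 20], [587, 33], [589, 21], [590, 21], [590, 20], [590, 18], [595, 7], [596, 0], [597, 0], [597, 0], [599, 2], [599, 1], [600, -1], [600, -2], [602, 3], [602, 3], [603, 1], [603, 0], [605, 3], [606, 2], [606, 0], [606, -2], [608, 7], [608, 3], [608, 3], [609, 3]]
```

Emit:
servo_tool(
  commands=[
    [0,0,0,0,0,-8.45],
    [0,0,0,0,0,-8.45],
    [0,0,0,0,0,-8.45],
    [0,0,0,0,0,-8.45],
    [0,0,0,0,0,-8.45],
    [0,0,0,0,0,-8.45],
    [0,0,0,0,0,-8.45],
    [0,0,0,0,0,-8.45],
    [0,0,0,0,0,-8.45],
    [0,0,0,0,0,-8.45],
  ],
)

```text
t: 25.25
ee_pos: [563.6, -264.8, 185.8]
orientation: [3.142, -0.0, 1.482]
force: [-0.1, 0.2, 0.5]
finger_gap: 85.8
gripper_force: 0.0
```

Emit:
servo_tool(
  commands=[
    [0,0,0,0,0,-8.4],
    [0,0,0,0,0,0],
    [0,0,0,0,0,0],
  ],
)

```text
t: 25.55
ee_pos: [563.7, -265.2, 185.6]
orientation: [3.141, -0.0, 1.619]
force: [-0.1, -0.7, -0.3]
finger_gap: 85.4
gripper_force: 0.0
```

Emit:
servo_tool(
  commands=[
    [3,2,20,0,0,0],
    [0,0,30,0,0,0],
    [0,0,30,0,0,0],
    [0,0,30,0,0,0],
    [0,0,25,0,0,0],
    [0,0,12,0,0,0],
    [0,0,8,0,0,0],
    [0,0,4,0,0,0],
    [0,0,0,0,0,0],
    [0,0,0,0,0,0],
  ],
)

```text
t: 26.55
ee_pos: [566.5, -263.2, 27.7]
orientation: [3.14, 0.001, 1.621]
force: [-1.0, -1.0, 0.2]
finger_gap: 85.1
gripper_force: 0.0
```

Emit:
servo_tool(
  commands=[
    [0,0,0,0,0,0],
    [0,0,0,0,0,0],
    [0,0,0,0,0,0],
    [0,0,0,0,0,0],
    [0,0,0,0,0,0],
    [0,0,0,0,0,0],
    [0,0,0,0,0,0],
    [0,0,0,0,0,0],
    [0,0,0,0,0,0],
    [0,0,0,0,0,0],
  ],
  fingers=1,
  squeeze=40,
)

```text
t: 27.55
ee_pos: [565.8, -262.7, 26.6]
orientation: [3.141, 0.0, 1.621]
force: [0.2, -0.1, 3.6]
finger_gap: 22.5
gripper_force: 40.8
```

Emit:
servo_tool(
  commands=[
    [0,0,0,0,0,0],
    [0,0,0,0,0,0],
    [0,0,0,0,0,0],
    [0,0,-3,0,0,0],
    [0,0,-3,0,0,0],
    [0,0,0,0,0,0],
    [0,0,0,0,0,0],
  ],
  fingers=0.4,
)

```text
t: 28.25
ee_pos: [565.8, -262.7, 32.6]
orientation: [3.141, 0.0, 1.621]
force: [0.2, 0.3, 0.0]
finger_gap: 51.2
gripper_force: 0.0
```

Emit:
servo_tool(
  commands=[
    [0,0,0,0,0,0],
    [0,0,0,0,0,0],
    [0,0,0,0,0,0],
    [0,0,0,0,0,0],
    [0,0,0,0,0,0],
    [0,0,0,0,0,0],
    [0,0,0,0,0,0],
  ],
  fingers=1,
  squeeze=50,
)

```text
t: 28.95
ee_pos: [565.7, -262.7, 32.5]
orientation: [3.141, 0.0, 1.621]
force: [0.1, -0.7, 1.8]
finger_gap: 22.2
gripper_force: 50.4
```

Emit:
servo_tool(
  commands=[
    [0,0,-10,0,0,0],
    [0,0,-20,0,0,0],
    [0,0,-30,0,0,0],
    [0,0,-40,0,0,0],
    [0,0,-40,0,0,0],
    [0,0,-40,0,0,0],
    [0,0,-20,0,0,0],
    [0,0,-10,0,0,0],
    [0,0,0,0,0,0],
  ],
)

```text
t: 29.85
ee_pos: [566.0, -262.8, 243.9]
orientation: [3.14, 0.001, 1.621]
force: [-0.8, 1.0, -1.3]
finger_gap: 22.3
gripper_force: 50.2
```

Emit:
servo_tool(
  commands=[
    [10,-4,0,0,0,2.1],
    [25,-7,0,0,0,0],
    [35,-7,0,0,0,0],
    [35,-7,0,0,0,0],
    [35,-7,0,0,0,0],
    [35,-7,0,0,0,0],
    [35,-7,0,0,0,0],
    [35,-7,0,0,0,0],
    [35,-7,0,0,0,0],
    [35,-7,0,0,0,0],
  ],
)

```text
t: 30.85
ee_pos: [492.1, 52.6, 239.5]
orientation: [-3.137, -0.0, 1.585]
force: [0.9, 0.4, -1.1]
finger_gap: 21.8
gripper_force: 50.2
```

Emit:
servo_tool(
  commands=[
    [35,-7,0,0,0,0],
    [35,-7,0,0,0,0],
    [35,-7,0,0,0,0],
    [35,-7,0,0,0,0],
    [35,-7,0,0,0,0],
    [16,-5,0,0,0,0],
    [0,0,0,0,0,0],
    [0,0,0,0,0,0],
    [0,0,0,0,0,0],
  ],
)

```text
t: 31.75
ee_pos: [451.0, 240.8, 241.1]
orientation: [-3.14, 0.001, 1.584]
force: [-0.0, 0.7, -1.4]
finger_gap: 22.2
gripper_force: 50.2
```

Emit:
servo_tool(
  commands=[
    [0,0,20,0,0,0],
    [0,0,40,0,0,0],
    [0,0,40,0,0,0],
    [0,0,40,0,0,0],
    [0,0,30,0,0,0],
    [0,0,20,0,0,0],
    [0,0,15,0,0,0],
    [0,0,8,0,0,0],
    [0,0,0,0,0,0],
  ],
)

```text
t: 32.65
ee_pos: [450.9, 241.1, 28.6]
orientation: [-3.14, 0.001, 1.584]
force: [-0.2, 1.3, -1.4]
finger_gap: 22.3
gripper_force: 50.2
```

Emit:
servo_tool(
  commands=[
    [0,0,2,0,0,0],
    [0,0,2,0,0,0],
    [0,0,1,0,0,0],
    [0,0,0,0,0,0],
    [0,0,0,0,0,0],
  ],
)

```text
t: 33.15
ee_pos: [451.4, 241.8, 24.6]
orientation: [3.141, -0.0, 1.585]
force: [0.2, 0.1, 0.2]
finger_gap: 22.5
gripper_force: 50.2
```

Emit:
servo_tool(
  commands=[
    [0,0,1,0,0,0],
    [0,0,0,0,0,0],
    [0,0,0,0,0,0],
  ],
)

```text
t: 33.45
ee_pos: [451.2, 241.7, 23.3]
orientation: [-3.142, 0.0, 1.585]
force: [-0.2, -0.5, -0.2]
finger_gap: 22.0
gripper_force: 50.2
```

Emit:
servo_tool(
  commands=[
    [0,0,1,0,0,0],
    [0,0,0,0,0,0],
    [0,0,0,0,0,0],
  ],
)

```text
t: 33.75
ee_pos: [451.4, 241.8, 22.4]
orientation: [3.141, -0.0, 1.585]
force: [1.0, -0.2, 0.3]
finger_gap: 22.7
gripper_force: 50.2
```

Emit:
servo_tool(
  commands=[
    [0,0,0,0,0,0],
    [0,0,0,0,0,0],
    [0,0,0,0,0,0],
    [0,0,0,0,0,0],
    [0,0,-10,0,0,0],
    [0,0,-25,0,0,0],
    [0,0,-40,0,0,0],
    [0,0,-40,0,0,0],
    [0,0,-40,0,0,0],
    [0,0,-35,0,0,0],
  ],
  fingers=0,
)

```text
t: 34.75
ee_pos: [451.4, 241.8, 215.6]
orientation: [3.139, -0.001, 1.585]
force: [-0.2, 0.4, -0.4]
finger_gap: 85.1
gripper_force: 0.0
```

Emit:
servo_tool(
  commands=[
    [-35,0,-30,0,0,8.5],
    [-20,20,0,0,0,8.5],
    [-20,20,0,0,0,8.5],
    [-20,20,0,0,0,8.5],
    [-20,20,0,0,0,8.5],
    [-20,20,0,0,0,8.5],
    [-20,20,0,0,0,8.5],
    [0,20,0,0,0,8.5],
    [0,20,0,0,0,8.5],
    [0,20,0,0,0,8.5],
  ],
)

```text
t: 35.75
ee_pos: [520.4, -7.0, 243.2]
orientation: [3.141, -0.001, 0.095]
force: [-0.7, 0.6, 0.5]
finger_gap: 85.4
gripper_force: 0.0
```

```bash
python3 - <<'E'
from h import *
s=env.get_state();print(s["qpos"].round(3),s["ee_pos"].round(1),s["orientation"].round(3))
a,X=cloud("top"); save(a[140:330,90:480].repeat(2,0).repeat(2,1),"top2.png")
P=X.reshape(-1,3);P=P[~np.isnan(P[:,0])]
Q=P[(P[:,0]>380)&(P[:,0]<540)&(P[:,1]>120)&(P[:,1]<370)&(P[:,2]>28)&(P[:,2]<60)]
print(len(Q),cv2.minAreaRect(Q[:,:2].astype(np.float32)),np.percentile(Q[:,2],[50,98]))
E
```

```text
[-0.156 -0.208  1.84   0.     1.509  1.319] [520.4  -7.  243.2] [ 3.141e+00 -1.000e-03  9.500e-02]
290 ((458.93280029296875, 260.28863525390625), (124.14176940917969, 180.8831787109375), 17.02945899963379) [35.35250515 41.7573071 ]
```

View pics/top2.png

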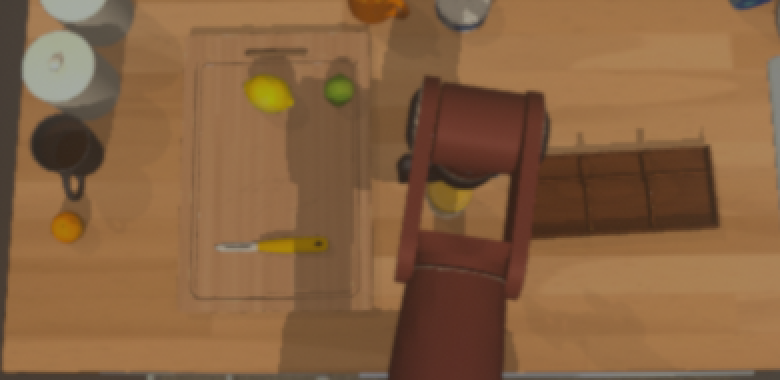

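The crop shows the peeler lying straight across the near half of the board (cols 217–328, row 246), with the arm over the jar. Next I'll put the nut jar back.

Emit:
servo_tool(
  commands=[
    [0,0,0,0,0,5.4],
    [4,3,0,0,0,0],
    [0,0,10,0,0,0],
    [0,0,10,0,0,0],
    [0,0,0,0,0,0],
    [0,0,0,0,0,0],
  ],
)

```text
t: 36.4
ee_pos: [523.7, -8.8, 221.4]
orientation: [-3.141, 0.002, 0.008]
force: [0.0, 0.6, 1.0]
finger_gap: 85.5
gripper_force: 0.0
```

Emit:
servo_tool(
  commands=[
    [0.5,1.5,20,0,0,0.4],
    [0,0,35,0,0,0],
    [0,0,35,0,0,0],
    [0,0,35,0,0,0],
    [0,0,30,0,0,0],
    [0,0,15,0,0,0],
    [0,0,8,0,0,0],
    [0,0,0,0,0,0],
    [0,0,0,0,0,0],
  ],
)

```text
t: 37.3
ee_pos: [526.1, -10.7, 45.9]
orientation: [3.141, -0.003, 0.0]
force: [-0.3, -1.1, 0.3]
finger_gap: 85.4
gripper_force: 0.0
```

Emit:
servo_tool(
  commands=[
    [0,0,0,0,0,0],
    [0,0,0,0,0,0],
    [0,0,0,0,0,0],
    [0,0,0,0,0,0],
    [0,0,0,0,0,0],
    [0,0,0,0,0,0],
    [0,0,0,0,0,0],
    [0,0,0,0,0,0],
  ],
  fingers=1,
  squeeze=70,
)

```text
t: 38.1
ee_pos: [526.4, -10.5, 46.5]
orientation: [3.142, -0.004, 0.0]
force: [-1.2, 2.0, 6.8]
finger_gap: 61.9
gripper_force: 75.4
```

Emit:
servo_tool(
  commands=[
    [0,0,-10,0,0,0],
    [0,0,-20,0,0,0],
    [0,0,-30,0,0,0],
    [0,0,-30,0,0,0],
    [0,0,-10,0,0,0],
    [0,15,0,0,0,0],
    [0,26,0,0,0,0],
    [0,35,0,0,0,0],
    [0,35,0,0,0,0],
    [0,35,0,0,0,0],
  ],
)

```text
t: 39.1
ee_pos: [522.9, -158.0, 141.6]
orientation: [-3.14, 0.004, -0.0]
force: [0.4, 0.3, -4.0]
finger_gap: 62.2
gripper_force: 77.4
```

Emit:
servo_tool(
  commands=[
    [-1,35,0,0,0,0],
    [-1,35,0,0,0,0],
    [-1,35,0,0,0,0],
    [-1,35,0,0,0,0],
    [-1,30,0,0,0,0],
    [-1,20,0,0,0,0],
    [-1,13,0,0,0,0],
    [0,0,0,0,0,0],
    [0,0,0,0,0,0],
    [0,0,0,0,0,0],
  ],
)

```text
t: 40.1
ee_pos: [517.8, -358.3, 144.0]
orientation: [-3.141, 0.0, 0.001]
force: [1.2, -0.3, -3.9]
finger_gap: 61.7
gripper_force: 77.6
```

Emit:
servo_tool(
  commands=[
    [0.5,2.5,10,0,0,0],
    [0,0,20,0,0,0],
    [0,0,25,0,0,0],
    [0,0,15,0,0,0],
    [0,0,10,0,0,0],
    [0,0,4,0,0,0],
    [0,0,2,0,0,0],
    [0,0,0,0,0,0],
    [0,0,0,0,0,0],
  ],
)

```text
t: 41.0
ee_pos: [518.9, -362.6, 59.5]
orientation: [3.14, -0.002, 0.0]
force: [0.8, -1.0, -3.5]
finger_gap: 61.9
gripper_force: 77.5
```

Emit:
servo_tool(
  commands=[
    [0,0,1,0,0,0],
    [0,0,1,0,0,0],
    [0,0,0,0,0,0],
    [0,0,0,0,0,0],
  ],
)

```text
t: 41.4
ee_pos: [518.4, -362.3, 56.7]
orientation: [3.141, -0.001, -0.0]
force: [0.2, -0.2, -1.9]
finger_gap: 61.8
gripper_force: 77.7
```

Emit:
servo_tool(
  commands=[
    [0,0,1,0,0,0],
    [0,0,0.5,0,0,0],
    [0,0,0,0,0,0],
    [0,0,0,0,0,0],
  ],
)

```text
t: 41.8
ee_pos: [518.5, -362.4, 56.7]
orientation: [3.141, -0.0, 0.0]
force: [-3.4, 2.7, 6.2]
finger_gap: 61.8
gripper_force: 78.0
```

Emit:
servo_tool(
  commands=[
    [0,0,0,0,0,0],
    [0,0,0,0,0,0],
    [0,0,0,0,0,0],
    [0,0,0,0,0,0],
    [0,0,0,0,0,0],
    [0,0,0,0,0,0],
    [0,0,-15,0,0,0],
    [0,0,-30,0,0,0],
    [0,0,-40,0,0,0],
    [0,0,-35,0,0,0],
  ],
  fingers=0,
)

```text
t: 42.8
ee_pos: [518.4, -362.2, 177.8]
orientation: [3.141, -0.001, -0.0]
force: [0.3, -0.6, 1.1]
finger_gap: 85.4
gripper_force: 0.0
```

Emit:
servo_tool(
  commands=[
    [-5,-20,0,0,0,0],
    [-10,-35,0,0,0,0],
    [-10,-35,0,0,0,0],
    [-10,-35,0,0,0,0],
    [-10,-35,0,0,0,0],
    [-10,-35,0,0,0,0],
    [-10,-35,0,0,0,0],
    [-10,-35,0,0,0,0],
    [-10,-35,0,0,0,0],
    [-10,-31,0,0,0,0],
  ],
)

```text
t: 43.8
ee_pos: [422.9, -29.7, 176.1]
orientation: [3.141, -0.002, 0.0]
force: [0.0, 0.8, -0.1]
finger_gap: 85.7
gripper_force: 0.0
```

Emit:
servo_tool(
  commands=[
    [-3,-20,0,0,0,0],
    [0,0,0,0,0,0],
    [0,0,0,0,0,0],
  ],
)

```text
t: 44.1
ee_pos: [420.5, -11.2, 175.8]
orientation: [3.141, -0.002, 0.001]
force: [0.2, 0.2, -0.1]
finger_gap: 85.5
gripper_force: 0.0
```

Down to 49, grip, lift.

Emit:
servo_tool(
  commands=[
    [0,0,20,0,0,0],
    [0,0,35,0,0,0],
    [0,0,35,0,0,0],
    [0,0,25,0,0,0],
    [0,0,12,0,0,0],
    [0,0,0,0,0,0],
    [0,0,0,0,0,0],
  ],
)

```text
t: 44.8
ee_pos: [421.3, -11.7, 49.0]
orientation: [3.141, -0.002, -0.001]
force: [0.0, 0.3, 0.1]
finger_gap: 85.4
gripper_force: 0.0
```

Emit:
servo_tool(
  commands=[
    [0,0,0,0,0,0],
    [0,0,0,0,0,0],
    [0,0,0,0,0,0],
    [0,0,0,0,0,0],
    [0,0,0,0,0,0],
    [0,0,0,0,0,0],
    [0,0,0,0,0,0],
    [0,0,0,0,0,0],
    [0,0,0,0,0,0],
  ],
  fingers=1,
  squeeze=40,
)

```text
t: 45.7
ee_pos: [421.3, -11.2, 49.2]
orientation: [3.141, -0.002, 0.0]
force: [0.1, 0.6, 4.9]
finger_gap: 44.7
gripper_force: 40.5
```

Emit:
servo_tool(
  commands=[
    [0,0,-10,0,0,0],
    [0,0,-20,0,0,0],
    [0,0,-30,0,0,0],
    [5,0,-15,0,0,0],
    [12,15,0,0,0,0],
    [18,30,0,0,0,0],
    [20,35,0,0,0,0],
    [18,35,0,0,0,0],
    [12,30,0,0,0,0],
    [4,14,0,0,0,0],
  ],
)

```text
t: 46.7
ee_pos: [510.2, -172.4, 122.7]
orientation: [3.141, -0.0, -0.002]
force: [-0.1, 0.3, -1.4]
finger_gap: 45.3
gripper_force: 40.6
```

Emit:
servo_tool(
  commands=[
    [0,0,0,0,0,0],
    [0,0,0,0,0,0],
    [0,0,0,0,0,0],
  ],
)

```text
t: 47.0
ee_pos: [508.7, -168.8, 122.4]
orientation: [-3.141, 0.001, 0.001]
force: [0.2, 0.0, -0.5]
finger_gap: 45.0
gripper_force: 40.6
```

Emit:
servo_tool(
  commands=[
    [1,1,10,0,0,0],
    [0,0,20,0,0,0],
    [0,0,15,0,0,0],
    [0,0,10,0,0,0],
    [0,0,4,0,0,0],
    [0,0,1,0,0,0],
    [0,0,1,0,0,0],
    [0,0,0,0,0,0],
    [0,0,0,0,0,0],
  ],
)

```text
t: 47.9
ee_pos: [510.7, -171.4, 62.5]
orientation: [3.141, -0.001, -0.0]
force: [-0.8, 0.0, -1.8]
finger_gap: 44.7
gripper_force: 40.6
```

Emit:
servo_tool(
  commands=[
    [0,0,1,0,0,0],
    [0,0,1,0,0,0],
    [0,0,0,0,0,0],
    [0,0,0,0,0,0],
  ],
)

```text
t: 48.3
ee_pos: [510.2, -171.0, 59.8]
orientation: [-3.142, 0.0, -0.0]
force: [-0.1, -0.1, -0.9]
finger_gap: 44.8
gripper_force: 40.6
```

Emit:
servo_tool(
  commands=[
    [0,0,1,0,0,0],
    [0,0,0,0,0,0],
    [0,0,0,0,0,0],
  ],
)

```text
t: 48.6
ee_pos: [510.5, -171.2, 59.3]
orientation: [3.141, -0.001, -0.0]
force: [-0.4, -0.1, 3.0]
finger_gap: 45.1
gripper_force: 40.8
```

Emit:
servo_tool(
  commands=[
    [0,0,0,0,0,0],
    [0,0,0,0,0,0],
    [0,0,0,0,0,0],
    [0,0,0,0,0,0],
    [0,0,0,0,0,0],
    [0,0,0,0,0,0],
    [0,0,-15,0,0,0],
    [0,0,-30,0,0,0],
    [0,0,-40,0,0,0],
    [0,0,-40,0,0,0],
  ],
  fingers=0,
)

```text
t: 49.6
ee_pos: [509.9, -170.9, 186.0]
orientation: [3.142, -0.0, 0.0]
force: [1.0, 0.1, 0.5]
finger_gap: 85.6
gripper_force: 0.0
```

Emit:
servo_tool(
  commands=[
    [0,0,-40,0,0,0],
    [15,-17,-10,0,0,0],
    [25,-32,0,0,0,0],
    [25,-32,0,0,0,0],
    [25,-32,0,0,0,0],
    [25,-32,0,0,0,0],
    [15,-17,0,0,0,0],
    [0,0,0,0,0,0],
    [0,0,0,0,0,0],
  ],
)

```text
t: 50.5
ee_pos: [640.2, -9.0, 234.6]
orientation: [3.141, -0.0, 0.001]
force: [-0.1, 0.3, 0.8]
finger_gap: 84.8
gripper_force: 0.0
```

Down 117 to about 117, grip, lift 150, and return to (514.5,-266).

Emit:
servo_tool(
  commands=[
    [0,0,20,0,0,0],
    [0,0,30,0,0,0],
    [0,0,30,0,0,0],
    [0,0,25,0,0,0],
    [0,0,12,0,0,0],
    [0,0,0,0,0,0],
    [0,0,0,0,0,0],
  ],
)

```text
t: 51.2
ee_pos: [640.7, -9.7, 118.3]
orientation: [3.141, -0.002, -0.001]
force: [0.3, -0.6, -0.1]
finger_gap: 85.5
gripper_force: 0.0
```

Emit:
servo_tool(
  commands=[
    [0,0,0,0,0,0],
    [0,0,0,0,0,0],
    [0,0,0,0,0,0],
    [0,0,0,0,0,0],
    [0,0,0,0,0,0],
    [0,0,0,0,0,0],
    [0,0,0,0,0,0],
    [0,0,0,0,0,0],
    [0,0,0,0,0,0],
  ],
  fingers=1,
  squeeze=50,
)

```text
t: 52.1
ee_pos: [641.4, -9.2, 118.8]
orientation: [3.141, -0.003, 0.0]
force: [0.0, -0.2, 6.0]
finger_gap: 46.7
gripper_force: 51.1
```

Emit:
servo_tool(
  commands=[
    [0,0,-10,0,0,0],
    [0,0,-20,0,0,0],
    [0,0,-25,0,0,0],
    [0,0,-30,0,0,0],
    [0,0,-30,0,0,0],
    [0,0,-25,0,0,0],
    [0,0,-10,0,0,0],
    [0,0,0,0,0,0],
  ],
)

```text
t: 52.9
ee_pos: [640.8, -9.1, 268.4]
orientation: [3.141, -0.003, 0.0]
force: [-0.7, 0.2, -1.4]
finger_gap: 46.8
gripper_force: 51.7
```

Emit:
servo_tool(
  commands=[
    [-6,12,0,0,0,0],
    [-12,24,0,0,0,0],
    [-15,30,0,0,0,0],
    [-15,30,0,0,0,0],
    [-15,30,0,0,0,0],
    [-15,30,0,0,0,0],
    [-15,30,0,0,0,0],
    [-15,30,0,0,0,0],
    [-12,24,0,0,0,0],
    [-6,16,0,0,0,0],
  ],
)

```text
t: 53.9
ee_pos: [511.8, -266.6, 264.1]
orientation: [-3.14, 0.004, -0.002]
force: [0.2, 0.2, -2.0]
finger_gap: 46.6
gripper_force: 51.8
```

Emit:
servo_tool(
  commands=[
    [0,0,0,0,0,0],
    [0,0,0,0,0,0],
    [0,0,0,0,0,0],
  ],
)

```text
t: 54.2
ee_pos: [514.4, -264.2, 266.2]
orientation: [-3.141, 0.001, 0.001]
force: [0.3, 0.4, -1.3]
finger_gap: 46.3
gripper_force: 51.8
```

Emit:
servo_tool(
  commands=[
    [0,1,10,0,0,0],
    [0,0,20,0,0,0],
    [0,0,25,0,0,0],
    [0,0,25,0,0,0],
    [0,0,25,0,0,0],
    [0,0,15,0,0,0],
    [0,0,10,0,0,0],
    [0,0,4,0,0,0],
    [0,0,0,0,0,0],
    [0,0,0,0,0,0],
  ],
)

```text
t: 55.2
ee_pos: [515.0, -266.6, 134.2]
orientation: [3.14, -0.002, 0.0]
force: [1.0, -0.6, -1.8]
finger_gap: 46.9
gripper_force: 51.9
```

Emit:
servo_tool(
  commands=[
    [0,0,1,0,0,0],
    [0,0,1,0,0,0],
    [0,0,1,0,0,0],
    [0,0,0,0,0,0],
    [0,0,0,0,0,0],
  ],
)

```text
t: 55.7
ee_pos: [514.2, -266.1, 129.8]
orientation: [3.142, -0.0, -0.0]
force: [0.9, 0.0, -1.9]
finger_gap: 46.6
gripper_force: 51.9
```

Emit:
servo_tool(
  commands=[
    [0,0,1,0,0,0],
    [0,0,1,0,0,0],
    [0,0,0,0,0,0],
    [0,0,0,0,0,0],
  ],
)

```text
t: 56.1
ee_pos: [514.8, -266.2, 128.9]
orientation: [3.141, -0.001, 0.0]
force: [-0.7, 1.2, 5.9]
finger_gap: 47.1
gripper_force: 52.3
```

Contact. Release, lift, move aside and check.

Emit:
servo_tool(
  commands=[
    [0,0,0,0,0,0],
    [0,0,0,0,0,0],
    [0,0,0,0,0,0],
    [0,0,0,0,0,0],
    [0,0,0,0,0,0],
    [0,0,0,0,0,0],
    [0,0,0,0,0,0],
    [0,0,-15,0,0,0],
    [0,0,-35,0,0,0],
    [0,0,-40,0,0,0],
  ],
  fingers=0,
)

```text
t: 57.1
ee_pos: [513.4, -265.5, 218.3]
orientation: [-3.14, 0.002, -0.0]
force: [0.8, -0.6, -0.5]
finger_gap: 85.1
gripper_force: 0.0
```

Emit:
servo_tool(
  commands=[
    [0,0,-30,0,0,0],
    [0,-25,0,0,0,0],
    [0,-35,0,0,0,0],
    [0,-35,0,0,0,0],
    [0,-35,0,0,0,0],
    [0,-35,0,0,0,0],
    [0,-35,0,0,0,0],
    [0,-25,0,0,0,0],
    [0,0,0,0,0,0],
    [0,0,0,0,0,0],
  ],
)

```text
t: 58.1
ee_pos: [514.4, -41.1, 248.9]
orientation: [3.141, -0.001, 0.001]
force: [0.1, -0.9, -0.0]
finger_gap: 85.2
gripper_force: 0.0
```

```bash
python3 - <<'E'
from h import *
a,X=cloud("top"); save(a[140:330,90:480].repeat(2,0).repeat(2,1),"top3.png")
def chk(X):
    P=X.reshape(-1,3);P=P[~np.isnan(P[:,0])]
    for n,b in dict(mill=(470,550,-310,-210,140,185),nut=(470,560,-410,-310,92,115),spice=(470,550,-215,-120,100,130),lemon=(630,720,200,300,50,90),lime=(640,720,110,190,45,80),peeler=(400,500,140,350,31,60)).items():
        Q=P[np.all((P>=np.array(b[::2]))&(P<=np.array(b[1::2])),1)]
        c,r=cv2.minEnclosingCircle(Q[:,:2].astype(np.float32)); print(n,len(Q),np.median(Q,0).round(1),np.round(c,1),round(r,1))
chk(X);print();chk(np.load("c0.npz")["X"]) if 0 else None
E
```

```text
mill 275 [ 510.9 -260.3  163.8] [ 513.3 -264.7] 25.3
nut 399 [ 515.8 -361.4  104.4] [ 516.6 -362.5] 32.0
spice 70 [ 506.7 -182.6  116.3] [ 507.1 -178. ] 20.2
lemon 378 [672.8 252.5  70.2] [676.2 255.3] 40.0
lime 180 [680.2 149.6  61.1] [684. 148.] 25.4
peeler 252 [452.  212.3  36.2] [453.2 225.7] 60.7
```

View pics/top3.png

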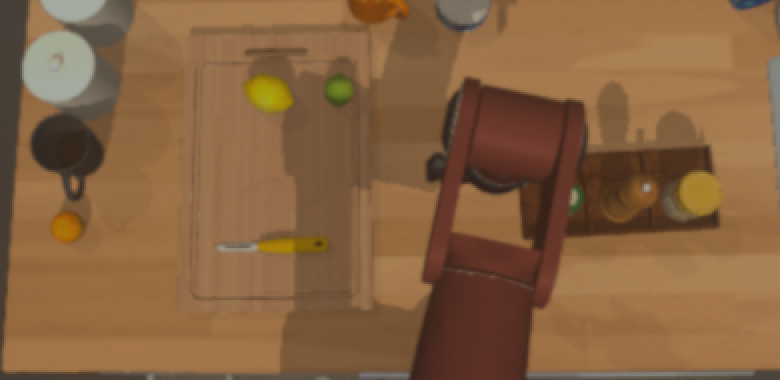

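The picture shows all three items upright in their own wells. The spice jar at (573,197) is partly hidden by the arm, but its height reads right. The peeler lies across the board at (272,246), and the lemon, lime and mug haven't moved. Handing in.

```bash
python3 -c "
from rig import env
print(env.hand_in())"
```

```text
the job is handed in; nothing more can be done
None
```

I handed the job in at about 58 s (limit 128 s): the peeler lies across the near half of the board, and the mill and both jars are back upright in their own wells; the hand-in returned no verdict, and the spice jar was partly hidden by the arm in the last check.

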